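# Snap the retaining clip onto the press's pivot pin

### The job

The pivot pin of the pottery studio's press still needs its retaining clip, which lies loose on the link plate with its mouth towards the pin. Take the fork tool off its cork mat and, touching the clip with the fork only, push it sideways into the pin's groove until it snaps fully home; keep the fork pressing on it with roughly 10 N, never above 15 N, for about half a second to prove it is home. Then stand the fork flat back on the middle of its mat, let go, and leave everything else where it is.

Things in the scene. Friction and masses are not known exactly. Their poses are not given: they have to be found in the camera images.
- fork: Fork tool, 0.2 kg, standing flat. Square wooden handle, 22 x 22 mm, from 6 to 72 mm above the underside, on a sole 40 x 44 x 6 mm; a steel blade 6 mm thick, 50 mm wide, ends ahead of it (+x) in two tines 14 mm long, 8 mm wide, 34 mm apart. The blade's edge between them is 40 mm ahead of the handle's axis, give or take 9 mm: clamped, its setting differs and is not measured. Origin: underside on the handle's axis.
- clip: Split clip of flat dark spring steel, 5 mm thick, 40 g, oiled, loose on the link plate. U-shaped: a solid back (x = -22 to -7.6 mm) and two arms up to x = 10.4 mm, 28 mm wide over all, springing apart up to 4.5 mm each; rounded inward teeth at x = 7.4 mm, 8.4 mm apart. Mouth opens to +x. Origin: centre of the opening, underside; z up. Starts 36-48 mm before the pin, up to 8 mm and 0.25 rad off line.
- clip_back (a point): Middle of the clip's straight rear edge, 28 mm wide, at the underside, 22 mm behind its origin. It goes between the fork's tines; push here. Resistance starts with the clip's origin 14 mm short of the pin's axis, reaches some 5 to 10 N, and falls from 7 mm short, when the clip jumps home; the next resistance is the pin itself, a stiff stop. More than 15 N may bend the clip. Axes as the clip's.
- pin (a point): Fixed upright pivot pin; this point is on its axis, level with the link plate's top, 44 mm above the table. Groove 14 mm across, 7 mm high, directly above the plate; above it a head 20 mm across, 8 mm high. x: the direction to push the clip; z up. The clip is home when its origin is on this axis within about 1.5 mm.
- press: Fixed press linkage that carries the pin: painted bed 230 x 120 mm, 36 mm high, from 100 mm before the pin (-x) to 130 mm beyond; on it a link plate 200 x 84 x 8 mm centred on the pin; at the far end (x = 100 to 130 mm) a cross-head 86 mm high. Only pin and clip are on the plate. Origin: on the table under the pin's axis; axes as pin.
- mat: Fixed cork mat, 150 x 120 mm, 4 mm thick, on which the fork stands. Origin: centre of its underside, on the table.
- washer: Bystander: loose flat steel ring, 28 mm across, 6 mm high. Origin: centre of its underside.
- spare_pin: Bystander: steel pin 16 mm thick, 34 mm high, standing. Origin: centre of its underside.
- spatula: Bystander: wooden-handled spatula, 180 mm long, lying. Origin: underside, near its middle.
- jar: Bystander: glass jar with white lid, 60 mm across, 75 mm high. Origin: centre of its underside.
- cup: Bystander: white cup, 76 mm across, 85 mm high. Origin: centre of its underside.
- brush: Bystander: brush with a wooden handle, 170 mm long, lying. Origin: underside, near its middle.
- tile: Bystander: terracotta test tile, 80 x 80 x 12 mm. Origin: centre of its underside.
There are look-alikes about, which are no part of the job. There is more than one size of the clip; the one meant has the size given above. Leave any orange look-alike of the fork alone.

How it is judged:
By the outcome, as a careful person would: the job done as asked, in the order asked, and still so for the second after the job is handed in, with the robot touching nothing.
It also fails if it takes over 72 s, if anything falls off the work surface, if the arm or the gripper's body presses on something with over 40 N, if the wrist force passes 120 N, or if a joint passes its speed limit or range.

### The arm

A 6-joint arm with a two-finger parallel gripper is mounted at the origin on the work surface. World frame = base frame: x ahead of the robot, y to its left, z up, the work surface at z = 0. Lengths are in m, angles in degrees, forces in N, time in s.
With the tool pointing down it reaches from about 0.4 to 0.825 m from the base axis. Payload 7 kg.
Tool frame: the origin (TCP) lies on the front face of the gripper's body, between the roots of the fingers; the fingertips stand 73 mm ahead of it and the grasp point (between the pads) lies 54 mm ahead of it (r.tips_ahead is the distance from the TCP to the fingertips, in m); z points along the fingers, x is the direction in which the jaws open and shut, and the axes are right-handed (so a half turn about z gives the same grasp; the last joint's range is limited). The gripper opens to 85 mm and grips with 20 to 120 N. Pads are 22 mm wide; open, the fingers measure 114 mm over their backs; the gripper's body (76 mm by 85 mm) begins 54 mm behind the grasp point. The pads swing forward as they close: fully open they stand 13 mm farther back than shut.
Start: joints at [-56.66, 20.546, 0.682, 0, -70.136, -16.507], TCP at [0.195, -0.646, 0.304] pointing down, gripper open.
Joint ranges: [-176.03, 176.03], [-82.01, 121.73], [-58.28, 71.71], [-173.87, 95.51], [-174.79, -0.11], [-173.66, 173.66]. Speed limits (degrees/s): [136.94, 136.94, 172.46, 180, 180, 180].

### API

Orientations are given as [roll, pitch, yaw] about the fixed x, y, z axes, in that order (R = Rz(yaw) Ry(pitch) Rx(roll)).
In Python, from plant import r, vision, workorder gives the robot as it stands.
- The arm moves only by the shell command python3 -m creep 'ROWS' [FORCE]. ROWS is JSON, a list of rows, each a list of 7 numbers: the turn, a rotation vector about the tool's x, y, z in degrees, then the shift along the tool's x, y, z in m, then the gripper's target within -1 to 1 (fully open at 1, half-way at 0, shut at -1). In form: [[wx, wy, wz, dx, dy, dz, gripper], ...]. A call has 1 to 8 rows; each row shifts and turns the commanded pose from where the row before left it, along the tool's axes as they then stand; what a row does not reach is not made up. A row lasts 1/8 s, in which the tool goes at most 62.5 mm and 10.7 degrees, less where a joint would pass 70% of its speed; a pose out of reach is approached as far as the arm can. A call is refused whole if a number of a shift passes 0.0625 or a number of a turn 10.7, either way. A call with a gripper value outside its range is refused whole. The fingers move at their own pace and stop on an object; FORCE is the grip in N (left out, the last holds). Time passes only in rows, so rows that do not move let the fingers close. It gives the time, the measured TCP pose, the force and the opening at its end, in the units of the state.
- r.sense(): the state, without advancing time (a new reading comes with each control period).
- vision.snapshot(name): name is "side" or "top" or "wrist"; returns (picture, depth): 400x640x3 uint8, red, green, blue; 400x640 float32, m along the optical axis (not along the pixel's ray), 0 where there is no reading.
- vision.camera_info(name): a dict with "fx", "fy", "cx", "cy" (pixels), "extrinsics" (4x4, takes a point from camera to world coordinates). Camera axes: x right, y down, z forward; pixel columns grow to the right and rows downward; lengths in m; the calibration is good to about 2 mm. A picture is of the moment at which its call begins: read the wrist's pose just before it. camera_info takes no time and is no camera call; for the wrist camera it gives the pose at the moment of the call.
- workorder.job_done(): hands the job in, once; it reports no verdict.
Trained networks look in the newest picture that a camera, given by its name, has taken for a name from the list of things; names that differ only in an ending like _2 or _b are one class to them, and where a whole thing is asked for, a point or a joint stands for the part that bears it (a point fixed in the world has none). Each returns a list of dicts, best first, with "conf" (0 to 1); they miss things now and then, are a little off and sometimes report something else, mostly with a low value. They report only what shows in the picture. A call takes as long as a camera call. They do not tell look-alikes from the thing itself.
- vision.cut_out(target, camera): "pixels" (400x640 bool, what is visible of it) and "bbox" ([left, top, right, bottom] in pixels, round what is visible of it).
- vision.mark_of(target, camera): "at" ([column, row] in pixels: a listed point, or the origin of a listed thing).
The state is a dict: "time_s": time; "joints": joint angles; "qd": joint speeds; "joint_efforts": joint torques, N m; "tool_pos": TCP position; "orientation": TCP orientation; "contact_force": force on the tool from outside, world axes, zero at the start; "wrist_torque": the same for the moment, N m; "opening": opening from 0.0 (shut) to 1.0 (fully open).
Only numpy, scipy, OpenCV 4.12 (cv2) and the standard library are available. Lean on these libraries where they do the work, as an engineer would, in place of code of your own. Each camera call takes 0.05 s, during which the arm holds its last target. There are 200 camera calls.

## Working session

There is one attempt and no reset: what is moved stays moved. The work goes in short steps, Python scripts to look and compute and a shell command to move; the robot and the scene stay as the last step left them, time stands still between calls to the robot, and variables do not carry over. Pictures are saved under pics/ and viewed, about 8 in all and at most 12, crops included, and the job is handed in when it is done.

```bash
ls; mkdir -p pics; cat > h.py <<'E'
import numpy as np, cv2
from plant import r, vision, workorder
from scipy.spatial.transform import Rotation as R
def snap(n,f=None):
    info=vision.camera_info(n); p,d=vision.snapshot(n)
    if f: cv2.imwrite('pics/'+f,p[:,:,::-1])
    return p,d,info
def world(info,u,v,z):  # z depth
    c=np.stack([(u-info['cx'])/info['fx']*z,(v-info['cy'])/info['fy']*z,z,np.ones_like(z)],-1)
    return (c@np.array(info['extrinsics']).T)[...,:3]
def cloud(d,info):
    v,u=np.mgrid[0:400,0:640].astype(float); return world(info,u,v,d.astype(float))
def onplane(info,u,v,h):
    E=np.array(info['extrinsics']); q=E[:3,:3]@[(u-info['cx'])/info['fx'],(v-info['cy'])/info['fy'],1]
    return E[:3,3]+q*(h-E[2,3])/q[2]
E
python3 - <<'E'
from h import *
np.set_printoptions(precision=4,suppress=True)
s=r.sense();print(s)
for n in ['top','side']:
    p,d,i=snap(n,n+'0.png'); print(n,np.array(i['extrinsics'])[:3].tolist(),i['fx'])
    P=cloud(d,i)
    for t in ['fork','clip','press','mat']:
        for c in vision.cut_out(t,n)[:4]:
            m=c['pixels']; q=P[m&(d>0)]; print(n,t,round(c['conf'],2),c['bbox'],np.median(q,0) if len(q) else None)
    for t in ['pin','clip_back','clip','fork','mat','press']:
        for c in vision.mark_of(t,n)[:4]: print(n,'mark',t,round(c['conf'],2),c['at'])
E
```

```text
pics
{'time_s': 0.0, 'joints': array([-56.6597,  20.5913,   0.6335,  -0.0199, -70.1361, -16.5065]), 'qd': array([ 0.0005,  0.0033,  0.0151, -0.0287,  0.0434,  0.0676]), 'joint_efforts': array([ -0.0004, -58.3321,  29.3414,   6.9367,  -0.0058,   0.    ]), 'tool_pos': array([ 0.1954, -0.6457,  0.303 ]), 'orientation': array([-179.9912,   -0.0954,  106.8271]), 'contact_force': array([-0.4927,  0.0259,  0.5845]), 'wrist_torque': array([-0.0207,  0.0047,  0.0284]), 'opening': 1.0011485591026275}
top [[-0.01935335306349947, -0.9920943473591707, 0.12399295811932527, 0.4047487406086973], [-0.9996808949793212, 0.017187710919526034, -0.01851190986068599, 0.013871977402710373], [0.016234406011397244, -0.1243116588712741, -0.9921104049097202, 1.356829378839685]] 459.83725729444893
top fork 0.8 [344.4, 169.7, 360.6, 192.4] [ 0.6186 -0.1265  0.0128]
top fork 0.7 [329.0, 229.6, 356.6, 253.6] [ 0.445  -0.0934  0.0077]
top fork 0.38 [240.9, 206.5, 248.7, 215.7] [0.539  0.1815 0.0497]
top clip 0.58 [201.0, 249.0, 221.5, 261.5] [0.408  0.2764 0.0069]
top clip 0.53 [295.6, 146.2, 311.9, 162.2] [0.6999 0
[... 1191 characters left out ...]
e clip 0.74 [250.9, 217.7, 272.2, 237.1] [0.6949 0.026  0.0057]
side press 0.96 [243.8, 250.6, 356.0, 326.0] [0.5986 0.222  0.0424]
side press 0.71 [331.6, 216.2, 343.6, 232.9] [0.5108 0.0147 0.0207]
side mat 0.57 [267.2, 161.7, 328.6, 206.6] [ 0.6323 -0.1308  0.0032]
side mark pin 0.97 [303.8, 280.9]
side mark clip_back 0.79 [384.8, 320.8]
side mark clip_back 0.66 [331.9, 274.6]
side mark clip_back 0.44 [270.4, 229.7]
side mark clip 0.73 [258.2, 223.3]
side mark clip 0.57 [381.8, 338.2]
side mark clip 0.54 [378.1, 284.8]
side mark clip 0.48 [322.7, 276.9]
side mark fork 0.7 [369.4, 196.2]
side mark fork 0.57 [303.9, 184.6]
side mark mat 0.7 [299.0, 180.6]
side mark press 0.77 [306.5, 290.4]
```

```bash
python3 - <<'E'
import cv2,numpy as np
t=cv2.imread('pics/top0.png')[125:285,180:400]; t=cv2.resize(t,None,fx=3.6,fy=3.6,interpolation=3); print(t.shape)
cv2.imwrite('pics/topc.png',t)
E
```

```text
(576, 792, 3)
```

View pics/topc.png

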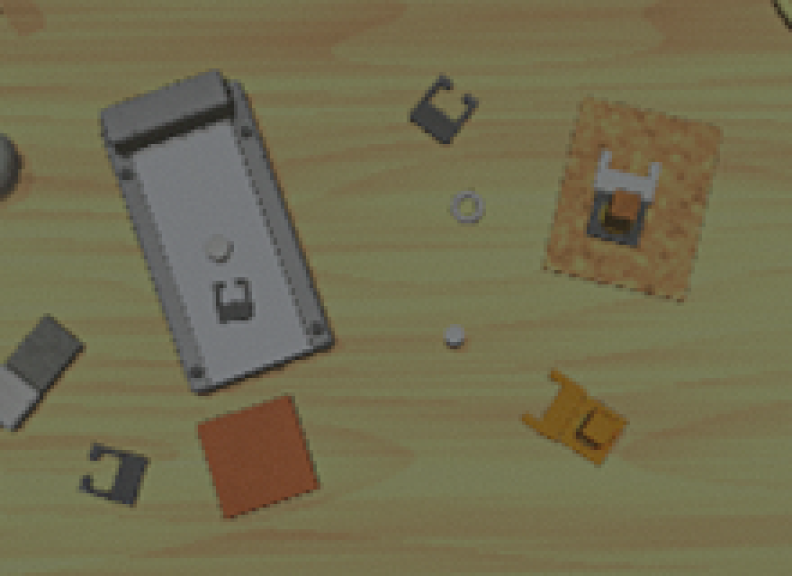

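Candidates. Clips: on the link plate at (245,208) versus larger ones lying on the table at (304,152) and (210,256). The one on the plate, before the pin at (241,194), fits the description. Forks: grey blade on the mat at (353,182) versus orange at (343,242). The one on the mat is meant. I'll confirm both from close up.

```bash
python3 - <<'E'
from h import *
np.set_printoptions(precision=4,suppress=True)
i=vision.camera_info('wrist'); s=r.sense(); T=np.eye(4); T[:3,:3]=R.from_euler('xyz',s['orientation'],degrees=True).as_matrix(); T[:3,3]=s['tool_pos']
print(np.linalg.inv(T)@np.array(i['extrinsics']), i['fx'],i['cx'],i['cy'])
p,d,i=snap('top'); P=cloud(d,i)
for (u,v) in [(353,182),(353,174),(353.6,176)]: print('fork',onplane(i,u,v,.004))
print('pin',onplane(i,241.5,193.6,.044),'clipback',onplane(i,245.4,212,.044),'clip',onplane(i,248.4,208.3,.044))
# mat & press by minAreaRect of world pts
for t in ['mat','press']:
    m=vision.cut_out(t,'top')[0]['pixels']
    h=.004 if t=='mat' else .036
    u,v=np.nonzero(m)[::-1]; W=np.array([onplane(i,a,b,h)[:2] for a,b in zip(u,v)],np.float32)
    print(t,cv2.minAreaRect(W))
E
```

```text
[[ 1.      0.0008  0.0003  0.0006]
 [-0.0008  0.948   0.3182 -0.0822]
 [-0.     -0.3182  0.948  -0.0691]
 [ 0.      0.      0.      1.    ]] 280.6414957712102 317.1347313232661 205.33520981338734
fork [ 0.6223 -0.1344  0.004 ]
fork [ 0.6465 -0.1352  0.004 ]
fork [ 0.6404 -0.1368  0.004 ]
pin [0.5875 0.1919 0.044 ] clipback [0.5342 0.1808 0.044 ] clip [0.5446 0.1723 0.044 ]Traceback (most recent call last):
  File "<stdin>", line 10, in <module>
IndexError: list index out of range
```

```bash
python3 -m creep '[[0,0,0,0.033,0.05,0.005,1],[0,0,0,0.033,0.05,0.005,1],[0,0,0,0.033,0.05,0.005,1],[0,0,0,0.033,0.05,0.005,1],[0,0,0,0.033,0.05,0.005,1],[0,0,0,0.033,0.05,0.005,1],[0,0,0,0.033,0.05,0.005,1],[0,0,0,0.033,0.05,0.005,1]]'
python3 -m creep '[[0,0,0,0.032,0.051,0.005,1],[0,0,0,0.032,0.051,0.005,1],[0,0,0,0.032,0.051,0.003,1],[0,0,9,0,0,0,1],[0,0,9,0,0,0,1],[0,0,8.8,0,0,0,1],[0,0,0,0,0,0,1]]'
cat > look.py <<'E'
import sys; from h import *
np.set_printoptions(precision=4,suppress=True)
name,f=sys.argv[1],sys.argv[2]; s=r.sense(); print(s['time_s'],s['tool_pos'],s['orientation'],s['joints'])
p,d,i=snap(name,f); P=cloud(d,i); np.savez('pics/'+f+'.npz',p=p,d=d,P=P,E=i['extrinsics'])
for t in sys.argv[3:]:
    for c in vision.mark_of(t,name)[:3]:
        u,v=c['at']; h={'fork':.004,'mat':.004}.get(t,.044); print('mark',t,round(c['conf'],2),c['at'],onplane(i,u,v,h))
    if t in('fork','clip','mat','press'):
      for c in vision.cut_out(t,name)[:3]:
        q=P[c['pixels']&(d>0)]; print('cut',t,round(c['conf'],2),c['bbox'],np.percentile(q[:,2],[5,50,95]) if len(q) else '')
E
python3 look.py wrist w1.png fork mat
```

```text
time_s: 2.2
tool_pos: [0.503, -0.2759, 0.2642]
orientation: [180.0, 0.0, 106.8]
contact_force: [1.1, -1.3, 0.4]
opening: 0.997
time_s: 3.08
tool_pos: [0.6205, -0.1413, 0.2509]
orientation: [180.0, -0.0, 80.1]
contact_force: [0.4, 0.9, 0.4]
opening: 0.996
3.075 [ 0.6205 -0.1413  0.2509] [179.9983  -0.0011  80.0999] [   4.7141   19.0654   -8.6759   -0.0007  -62.2567 -104.6138]
cut fork 0.57 [297.2, 0.5, 384.2, 46.1] [0.003  0.0053 0.0104]
mark mat 0.59 [320.5, 192.0] [ 0.6284 -0.1382  0.004 ]
cut mat 0.73 [266.9, 121.6, 378.6, 256.5] [0.002  0.0032 0.0044]
```

View pics/w1.png

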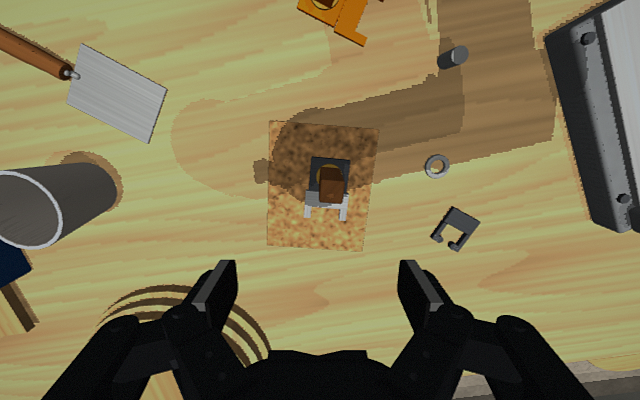

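The picture shows the grey-bladed wooden fork on the mat (handle about (331,185), tines down to row 218). The orange look-alike is at the top (335,15), and a large clip at (455,228) is off the plate. Next I'll fit the fork and mat precisely.

```bash
python3 - <<'E'
from h import *
np.set_printoptions(precision=4,suppress=True)
z=np.load('pics/w1.png.npz'); P,d,p=z['P'],z['d'],z['p'].astype(int)
roi=np.zeros((400,640),bool); roi[115:255,260:385]=1
X=P[...,2]
def rect(m,n):
    q=P[m][:,:2]; c=cv2.minAreaRect((q*1000).astype(np.float32)); print(n,len(q),q.mean(0),c)
ht=roi&(X>.068)&(X<.082); rect(ht,'handle top'); print('z',np.median(X[ht]))
# mat: orange-ish
hsv=cv2.cvtColor(z['p'],cv2.COLOR_RGB2HSV)
for (v,u) in [(140,300),(230,290),(230,360),(100,300),(260,300)]: print((v,u),hsv[v,u],z['p'][v,u],P[v,u])
# profile of heights around blade
w=roi&(X>.0075)&(X<.02)
rect(w,'sole+blade')
q=P[w]; print('hist',np.histogram(q[:,2],bins=np.arange(.0075,.0205,.001)))
for v in range(155,222,3): print(v,' '.join('%2d'%round(x*1000) for x in X[v,300:356:2]))
E
```

```text
handle top 588 [ 0.6089 -0.1254] ((609.860595703125, -125.42190551757812), (22.047740936279297, 22.324382781982422), 75.17046356201172)
z 0.07500839361298413
(140, 300) [ 15 145 102] [102  73  44] [ 0.566  -0.1507  0.0019]
(230, 290) [ 24 119 174] [174 157  93] [ 0.6696 -0.1831  0.0041]
(230, 360) [ 16 143 171] [171 125  75] [ 0.6842 -0.0987  0.0042]
(100, 300) [ 21 107 172] [172 151 100] [ 0.5251 -0.1429 -0.0014]
(260, 300) [ 31  85 176] [174 176 117] [ 0.7152 -0.1798 -0.0011]
sole+blade 1314 [ 0.6206 -0.1308] ((625.4326782226562, -129.5493621826172), (49.9432373046875, 72.07760620117188), 75.1798324584961)
hist (array([198, 639, 345,  29,  17,  35,  27,  10,   4,   4,   2,   4]), array([0.0075, 0.0085, 0.0095, 0.0105, 0.0115, 0.0125, 0.0135, 0.0145,
       0.0155, 0.0165, 0.0175, 0.0185, 0.0195]))
155  3  5  3  3  2  2  3  5  3  3  4  2  4  2  4  4  3  4  3  3  3  4  2  3  2  5  3  3
158  4  3  4  3  3  3  9  9 10  9  9  9  8  7  8  6  5  4  3  4  2 320  4  3  2  3  2  3
161  3  3  5  4  4  4  8 10  9  9  9  9  9 10 10  8  9  9  8  8  9 10 10  9  9 10  3  3
164  2  3  4  3  2  4  8
[... 1038 characters left out ...]
 3  3  3  8 11  9  9  9  9  9 75 75 75 75 75 75 74 74 75 75 75 74 10  9  9  2  3  4
203  2  3  3  9  9  9  9  8  9  9 10  9  9  8  9  9 10 74 75 74 76 10 10  9  3  3  4  2
206  4  3  4  9  9  8  9  8  9  9 10  9  9 10 10  9  9  9  9  9  9 10  8 10  3  4  3  3
209  3  3  3  9  9  9  3  4  4  3  2  2  4  4  4  3  3  3  4  3  8 10  9 10  3  3  3  3
212  4  3 10  9 10  9  3  4  4  4  4  4  4  2  4  4  2  2  3  3  9  9  9  9  4  3  2  4
215  3  2  9  9 10  9  4  4  4  4  4  3  4  3  3  4  3  3  3  4 10  8 10  9  2  3  3  2
218  4  2  2  5  3  3  3  4  3  2  3  3  3  3  4  3  2  3  3  3 10  9 10  4  3  3  2  4
221 320  4  1  5  3  4  4  4  2  3  4  3  3  3  3  3  3  3  4  4  2  3  3  3  3  4  2  3
```

```bash
python3 - <<'E'
from h import *
z=np.load('pics/w1.png.npz'); P=z['P']; X=P[...,2].astype(np.float32)
m=(cv2.blur(cv2.medianBlur(X,5),(3,3))>.001); m[:, :258]=0; m[:,390:]=0; m[:112]=0; m[258:]=0
hsv=cv2.cvtColor(z['p'],cv2.COLOR_RGB2HSV)
n,l,s,_=cv2.connectedComponentsWithStats(m.astype(np.uint8)); k=1+np.argmax(s[1:,4]); q=P[(l==k)&(X<.009)][:,:2]*1000
print(s[k]); print(cv2.minAreaRect(q.astype(np.float32)))
c=hsv[...,0]<19; c&=(X>-.004)&(X<.009); c[:, :258]=0; c[:,390:]=0; c[:112]=0; c[258:]=0
c=cv2.morphologyEx(c.astype(np.uint8),cv2.MORPH_OPEN,np.ones((3,3)))
n,l,s,_=cv2.connectedComponentsWithStats(c); k=1+np.argmax(s[1:,4]); print(s[k],cv2.minAreaRect((P[l==k][:,:2]*1000).astype(np.float32)))
E
python3 -m creep '[[0,0,4.9,0,0,0,1],[0,0,0,0.0127,-0.0143,0,1],[0,0,0,0,0,0.05,1],[0,0,0,0,0,0.05,1],[0,0,0,0,0,0.04,1],[0,0,0,0,0,0,1]]'
```

```text
[  267   121   112   131 12743]
((628.006103515625, -139.6300048828125), (121.7433853149414, 152.01071166992188), 75.8404312133789)
[ 258  112  132  123 9089] ((611.998291015625, -132.1160888671875), (153.15077209472656, 143.1938018798828), 80.14136505126953)
time_s: 4.08
tool_pos: [0.6076, -0.1249, 0.1082]
orientation: [-179.7, 0.1, 75.2]
contact_force: [0.2, 0.1, 0.1]
opening: 1.003
```

```bash
python3 -m creep '[[0,0,0,0,0,0.015,1],[0,0,0,0,0,0,1],[0,0,0,0,0.001,0,-1],[0,0,0,0,0,0,-1],[0,0,0,0,0,0,-1],[0,0,0,0,0,0,-1],[0,0,0,0,0,0,-1],[0,0,0,0,0,0,-1]]' 100
python3 -m creep '[[0,0,0,0,0,0,-1],[0,0,0,0,0,0,-1]]'
```

```text
time_s: 5.08
tool_pos: [0.6113, -0.1257, 0.0964]
orientation: [179.9, -0.0, 75.1]
contact_force: [-0.7, 0.5, 6.7]
opening: 0.245
time_s: 5.32
tool_pos: [0.6113, -0.1257, 0.0964]
orientation: [180.0, -0.0, 75.1]
contact_force: [-1.0, 0.6, 5.1]
opening: 0.245
```

```bash
python3 -m creep '[[0,0,0,0,0,-0.03,-1],[0,0,0,0,0,-0.055,-1],[0,0,0,0,0,-0.055,-1],[0,0,0,0,0,-0.024,-1],[0,0,0,0.053,-0.0125,0,-1],[0,0,0,0.053,-0.0125,0,-1],[0,0,0,0.053,-0.0125,0,-1],[0,0,0,0.053,-0.0125,0,-1]]'
python3 -m creep '[[0,0,0,0.053,-0.0125,0,-1],[0,0,0,0.052,-0.0125,0,-1],[0,0,-8.7,0,0,0,-1],[0,0,-8.7,0,0,0,-1],[0,0,-8.7,0,0,0,-1],[0,0,-8.8,0,0,0,-1],[0,0,0,0,0,0,-1],[0,0,0,0,0,0,-1]]'
python3 look.py wrist w2.png clip_back clip pin press
```

```text
time_s: 6.32
tool_pos: [0.6163, 0.0937, 0.2591]
orientation: [-179.9, 0.0, 75.1]
contact_force: [1.3, -0.8, -2.7]
opening: 0.245
time_s: 7.32
tool_pos: [0.6195, 0.1999, 0.2594]
orientation: [-179.9, -0.0, 109.8]
contact_force: [0.1, 0.4, -2.6]
opening: 0.245
7.325 [0.6195 0.1999 0.2594] [-179.9455   -0.0008  109.8328] [  35.0103   20.027    -6.0642   -0.0168  -63.9613 -105.1702]
mark clip_back 0.94 [451.4, 3.7] [0.4198 0.2515 0.044 ]
mark clip_back 0.9 [162.2, 187.7] [0.6685 0.0457 0.044 ]
mark clip_back 0.57 [334.5, 100.5] [0.5272 0.1847 0.044 ]
mark clip 0.92 [471.9, 24.4] [0.4275 0.2759 0.044 ]
mark clip 0.83 [327.1, 123.5] [0.5492 0.1855 0.044 ]
mark clip 0.59 [144.9, 201.8] [0.6902 0.0311 0.044 ]
cut clip 0.94 [312.4, 98.7, 344.8, 135.4] [0.0465 0.0482 0.0494]
cut clip 0.63 [122.8, 176.3, 176.9, 218.2] [0.0016 0.0062 0.0074]
cut clip 0.57 [438.3, 0.0, 501.8, 54.9] [0.0019 0.0062 0.0076]
mark pin 0.61 [328.2, 161.8] [0.5839 0.1997 0.044 ]
mark press 0.63 [323.1, 153.6] [0.5779 0.1919 0.044 ]
cut press 0.76 [263.0, 52.8, 392.9, 283.6] [0.0342 0.0428 0.0446]
```

View pics/w2.png

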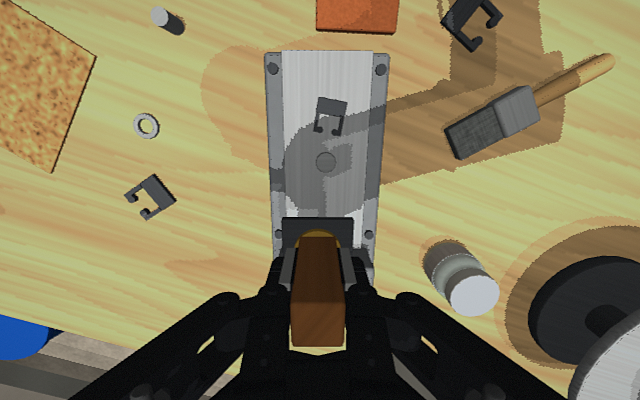

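The picture shows the right clip alone on the plate, with its back at (333,100) and its mouth toward the pin at (326,162). The two larger clips lie on the table at (150,197) and (471,24). Now the exact fits.

```bash
cat > fit.py <<'E'
import sys; from h import *
np.set_printoptions(precision=1,suppress=True)
f=sys.argv[1]; z=np.load(f'pics/{f}.npz'); P,p=z['P'],z['p']; X=P[...,2]; W=P*1000
pin0=np.array([585.,194.])
dd=np.hypot(W[...,0]-pin0[0],W[...,1]-pin0[1])
h=(dd<22)&(X>.054)&(X<.064); c,rad=cv2.minEnclosingCircle(W[h][:,:2].astype(np.float32)); print('pinhead',h.sum(),W[h].mean(0),c,rad)
g=p.max(2)
m=(X>.0455)&(X<.053)&(dd<85)&(dd>15)&(g<95)
m=cv2.morphologyEx(m.astype(np.uint8),cv2.MORPH_OPEN,np.ones((2,2))); n,l,s,ce=cv2.connectedComponentsWithStats(m); k=1+np.argmax(s[1:,4]); print(s[k],np.median(W[l==k][:,2]))
print('clip',cv2.minAreaRect(W[l==k][:,:2].astype(np.float32)),W[l==k].mean(0))
b=(X>.040)&(X<.0475)&(dd<140)&(g>0); b=cv2.morphologyEx(b.astype(np.uint8),cv2.MORPH_OPEN,np.ones((5,5)))
n,l,s,ce=cv2.connectedComponentsWithStats(b); k=1+np.argmax(s[1:,4]); v,u=np.nonzero(l==k); 
# plate edges: per row leftmost/rightmost
L=[];Rr=[]
for row in range(60,200):
    t=u[v==row]
    if len(t): L.append(W[row,t.min(),:2]);Rr.append(W[row,t.max(),:2])
for n_,A in(('L',L),('R',Rr)):
    q=cv2.fitLine(np.array(A,np.float32),cv2.DIST_HUBER,0,.01,.01).ravel(); print(n_,q,np.degrees(np.arctan2(q[1],q[0])))
a=np.radians(20); 
E
python3 fit.py w2.png
```

```text
pinhead 319 [582.9 196.1  58. ] (583.1216430664062, 196.25308227539062) 9.820438385009766
[314  98  34  39 660] 48.11839167483021
clip ((543.2158813476562, 186.8208770751953), (32.73248291015625, 27.984500885009766), 10.441709518432617) [539.8 185.7  48.6]
L [  0.9   0.3 560.  144.4] 19.552685
R [  0.9   0.3 545.1 226.8] 19.446428
```

```bash
python3 -m creep '[[0,0,9.4,0,0,0,-1],[0,0,0,0.0009,-0.051,0,-1],[0,0,0,0,-0.051,0,-1],[0,0,0,0,-0.050,0,-1],[0,0,0,0,0,0.05,-1],[0,0,0,0,0,0.05,-1],[0,0,0,0,0,0.012,-1],[0,0,0,0,0,0,-1]]'
python3 look.py side s1.png clip_back fork pin
python3 - <<'E'
import cv2
p=cv2.imread('pics/s1.png'); cv2.imwrite('pics/s1c.png',cv2.resize(p[210:350,240:420],None,fx=4,fy=4,interpolation=3))
E
```

```text
time_s: 8.68
tool_pos: [0.4706, 0.173, 0.1482]
orientation: [-180.0, 0.0, 100.6]
contact_force: [-0.1, 0.0, -1.2]
opening: 0.246
8.675 [0.4706 0.173  0.1482] [-179.9662    0.0481  100.6458] [  42.6871   13.6939  -32.4907    0.0329  -43.8695 -122.065 ]
mark clip_back 0.71 [384.9, 321.7] [0.4082 0.2908 0.044 ]
mark clip_back 0.67 [267.0, 232.5] [0.6817 0.0685 0.044 ]
mark clip_back 0.56 [331.6, 274.3] [0.5233 0.1791 0.044 ]
mark fork 0.87 [354.3, 269.4] [0.4696 0.1375 0.004 ]
cut fork 0.75 [332.7, 257.9, 367.7, 283.8] [0.0437 0.0611 0.0817]
mark pin 0.79 [303.7, 281.2] [0.585  0.2001 0.044 ]
```

View pics/s1c.png

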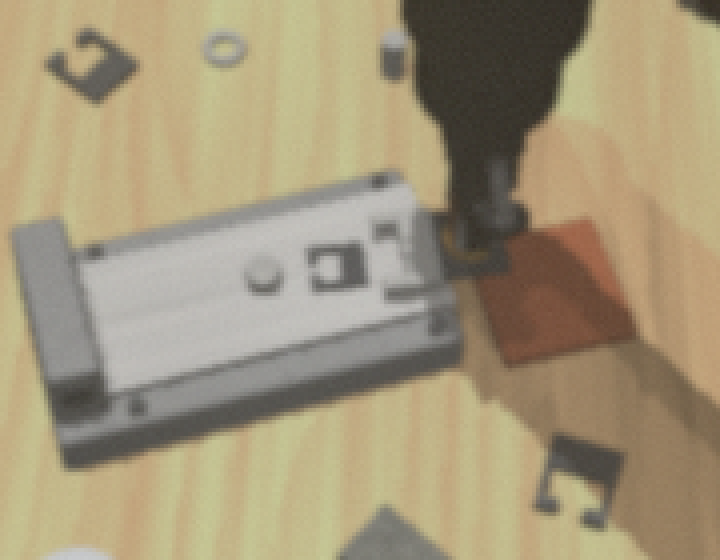

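The fork stands level behind the clip, tines straddling its back (clip at crop (338,268), tines at (395,230) and (405,290)). I'll lower it the rest of the way and advance.

```bash
python3 -m creep '[[0,0,0,0,0,0.0105,-1],[0,0,0,0,0,0,-1],[0,0,0,0.0004,0.006,0,-1],[0,0,0,0,0.006,0,-1],[0,0,0,0,0.003,0,-1],[0,0,0,0,0,0,-1]]'
python3 -m creep '[[0,0,0,0,0.004,0,-1],[0,0,0,0,0.004,0,-1],[0,0,0,0,0.004,0,-1],[0,0,0,0,0.004,0,-1],[0,0,0,0,0.002,0,-1],[0,0,0,0,0,0,-1]]'
python3 look.py wrist w3.png clip_back pin; python3 look.py side s2.png clip_back pin clip
python3 - <<'E'
import cv2
p=cv2.imread('pics/s2.png'); a=cv2.resize(p[240:310,250:370],None,fx=5,fy=5,interpolation=3)
cv2.imwrite('pics/s2c.png',a)
E
```

```text
time_s: 9.68
tool_pos: [0.4851, 0.176, 0.1373]
orientation: [-180.0, 0.0, 100.6]
contact_force: [0.1, -0.8, -2.0]
opening: 0.247
time_s: 10.42
tool_pos: [0.5027, 0.1793, 0.1373]
orientation: [-180.0, 0.0, 100.6]
contact_force: [-0.2, 0.3, -1.8]
opening: 0.245
10.425 [0.5027 0.1793 0.1373] [-179.9975    0.0021  100.6258] [  40.6919   17.2128  -29.1337    0.0009  -43.6568 -120.0666]
mark clip_back 0.68 [319.2, 345.7] [0.5818 0.1964 0.044 ]
mark clip_back 0.55 [463.7, 105.1] [0.4038 0.2426 0.044 ]
mark pin 0.56 [316.7, 345.7] [0.5821 0.1946 0.044 ]
10.575 [0.5024 0.1792 0.1374] [-179.9953   -0.0003  100.6288] [  40.7027   17.1912  -29.1577   -0.0038  -43.6551 -120.0711]
mark clip_back 0.51 [325.1, 276.0] [0.5378 0.1843 0.044 ]
mark clip_back 0.5 [270.7, 232.4] [0.6728 0.0678 0.044 ]
mark clip_back 0.48 [384.5, 318.8] [0.4088 0.2841 0.044 ]
mark pin 0.86 [305.5, 279.6] [0.5812 0.1958 0.044 ]
mark clip 0.83 [383.0, 334.9] [0.4134 0.3209 0.044 ]
mark clip 0.59 [314.4, 276.8] [0.5617 0.1875 0.044 ]
mark clip 0.56 [257.2, 225.4] [0.7079 0.0481 0.044 ]
cut clip 0.6 [310.3, 271.0, 326.6, 282.1] [0.0444 0.0481 0.0514]
cut clip 0.58 [369.8, 317.0, 394.1, 340.2] [0.0018 0.0065 0.0098]
cut clip 0.45 [250.3, 217.6, 275.5, 237.6] [-0.0014  0.0053  0.0091]
```

View pics/s2c.png

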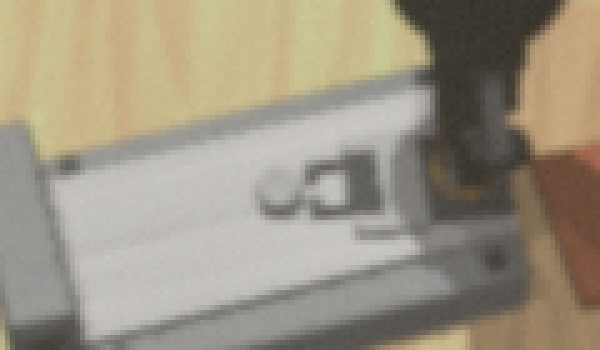

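```bash
python3 fit.py s2.png
```

```text
pinhead 54 [580.7 198.9  57.8] (581.1821899414062, 198.4248046875) 9.722114562988281
[336 277   7   8  28] 50.60900816682362
clip ((508.0177917480469, 198.1015167236328), (10.497422218322754, 18.92389678955078), 58.60051345825195) [506.6 198.1  50. ]Traceback (most recent call last):
  File "fit.py", line 19, in <module>
    q=cv2.fitLine(np.array(A,np.float32),cv2.DIST_HUBER,0,.01,.01).ravel(); print(n_,q,np.degrees(np.arctan2(q[1],q[0])))
      ~~~~~~~~~~~^^^^^^^^^^^^^^^^^^^^^^^^^^^^^^^^^^^^^^^^^^^^^^^^^
cv2.error: OpenCV(4.12.0) /io/opencv/modules/imgproc/src/linefit.cpp:618: error: (-215:Assertion failed) npoints2 >= 0 || npoints3 >= 0 in function 'fitLine'
```

```bash
cat > clipm.py <<'E'
from h import *
np.set_printoptions(precision=1,suppress=True)
ax=np.array([np.cos(np.radians(19.5)),np.sin(np.radians(19.5))]); nx=np.array([-ax[1],ax[0]])
s=r.sense(); tp=s['tool_pos'][:2]*1000-[583.1,196.3]
print('TCP s,t',tp@ax,tp@nx,'z',s['tool_pos'][2]*1000,'yawrel',s['orientation'][2]-109.5,'F s,t,z',s['contact_force'][:2]@ax,s['contact_force'][:2]@nx,s['contact_force'][2],'t',s['time_s'])
for n,p0 in(('side',[581.0,198.6]),('top',None)):
    p,d,i=snap(n)
    P=cloud(d,i)*1000; dd=np.hypot(P[...,0]-583,P[...,1]-196.5); h=(dd<16)&(P[...,2]>53.5)&(P[...,2]<65)
    v,u=np.nonzero(h); pin=np.array([onplane(i,a,b,.059)[:2]*1000 for a,b in zip(u,v)]); 
    pc=np.array(cv2.minEnclosingCircle(pin.astype(np.float32))[0]) if len(pin) else np.array([583.1,196.3])
    for c in vision.cut_out('clip',n):
        v,u=np.nonzero(c['pixels']); q=np.array([onplane(i,a,b,.049)[:2]*1000 for a,b in zip(u,v)])
        if np.linalg.norm(q.mean(0)-pc)>60: continue
        rc=cv2.minAreaRect(q.astype(np.float32)); e=np.array(rc[0])-pc
        S=(q-pc)@ax; T=(q-pc)@nx
        print(n,round(c['conf'],2),'pin',pc,len(pin),'rect',np.round(rc[1],1),round(rc[2],1),'s-range',np.percentile(S,[1,99]),'t-range',np.percentile(T,[1,99]))
E
python3 clipm.py
```

```text
TCP s,t -81.64399009072571 10.893697204914373 z 137.4383181998824 yawrel -8.863997285055902 F s,t,z 1.1439671445974393 -0.39947439291513864 -1.5749403135119646 t 10.825
side 0.48 pin [580.8 199.7] 55 rect [30.7 26.7] 10.0 s-range [-44.8 -14.9] t-range [-15.1  14. ]
```

```bash
python3 -m creep '[[0,0,0,0,0.003,0,-1],[0,0,0,0,0.003,0,-1],[0,0,-1.5,-0.0015,0.0005,0,-1],[0,0,-1.5,-0.0015,0.0005,0,-1],[0,0,-1.5,-0.0015,0.0005,0,-1],[0,0,-1.5,-0.0015,0.0005,0,-1],[0,0,-1.5,-0.0015,0.0005,0,-1],[0,0,-1.4,-0.0015,0.0005,0,-1]]'
python3 clipm.py; python3 look.py side s3.png
python3 - <<'E'
import cv2
p=cv2.imread('pics/s3.png'); a=cv2.resize(p[245:305,270:370],None,fx=6,fy=6,interpolation=3)
cv2.imwrite('pics/s3c.png',a)
E
```

```text
time_s: 12.02
tool_pos: [0.5137, 0.1723, 0.1374]
orientation: [180.0, -0.0, 109.6]
contact_force: [-0.8, 0.3, -1.2]
opening: 0.245
TCP s,t -73.46283690687235 0.5936366278005769 z 137.43058992743173 yawrel 0.12798902972822646 F s,t,z -0.6962423289538338 0.5178788772462337 -1.160425092632249 t 12.025
12.225 [0.5136 0.1724 0.1374] [-179.9989    0.0002  109.5171] [  39.2885   17.857   -28.1152   -0.0003  -44.0288 -109.7712]
```

View pics/s3c.png

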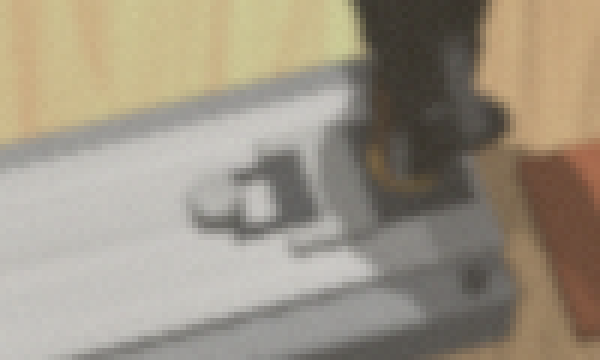

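The clip is now squared up with the plate, its mouth at the pin and its back against the blade. I'll push in small steps and watch the force.

```bash
python3 -m creep '[[0,0,0,0,0.001,0,-1],[0,0,0,0,0.001,0,-1],[0,0,0,0,0,0,-1]]'; python3 -m creep '[[0,0,0,0,0.001,0,-1],[0,0,0,0,0.001,0,-1],[0,0,0,0,0,0,-1]]'
```

```text
time_s: 12.65
tool_pos: [0.5146, 0.1726, 0.137]
orientation: [-179.9, 0.0, 109.5]
contact_force: [-4.8, -0.7, -0.5]
opening: 0.246
time_s: 13.02
tool_pos: [0.516, 0.1729, 0.1368]
orientation: [-179.8, 0.0, 109.5]
contact_force: [-7.0, -2.9, -0.0]
opening: 0.241
```

```bash
python3 -m creep '[[0,0,0,0,0.001,-0.0005,-1],[0,0,0,0,0.001,0,-1],[0,0,0,0,0,0,-1]]'; python3 -m creep '[[0,0,0,0,0.001,0,-1],[0,0,0,0,0,0,-1]]'; python3 -m creep '[[0,0,0,0,0.001,0,-1],[0,0,0,0,0,0,-1]]'
```

```text
time_s: 13.4
tool_pos: [0.5174, 0.1734, 0.1369]
orientation: [-179.7, 0.0, 109.5]
contact_force: [-6.9, -1.2, -2.2]
opening: 0.245
time_s: 13.65
tool_pos: [0.5186, 0.1738, 0.137]
orientation: [-179.8, 0.0, 109.5]
contact_force: [-6.3, -1.5, -2.9]
opening: 0.248
time_s: 13.9
tool_pos: [0.5203, 0.1746, 0.1373]
orientation: [-179.9, 0.0, 109.5]
contact_force: [-3.9, -1.0, -2.6]
opening: 0.251
```

```bash
python3 -m creep '[[0,0,0,0,0.001,0,-1],[0,0,0,0,0.001,0,-1],[0,0,0,0,0.001,0,-1],[0,0,0,0,0,0,-1]]'; python3 -m creep '[[0,0,0,0,0.001,0,-1],[0,0,0,0,0.001,0,-1],[0,0,0,0,0,0,-1]]'; python3 -m creep '[[0,0,0,0,0.001,0,-1],[0,0,0,0,0,0,-1]]'
```

```text
time_s: 14.4
tool_pos: [0.5244, 0.1764, 0.1381]
orientation: [179.9, -0.0, 109.5]
contact_force: [-0.0, 0.4, -2.5]
opening: 0.243
time_s: 14.78
tool_pos: [0.5259, 0.1768, 0.1379]
orientation: [180.0, 0.0, 109.5]
contact_force: [0.6, -0.7, -1.9]
opening: 0.247
time_s: 15.02
tool_pos: [0.5269, 0.1771, 0.1379]
orientation: [180.0, -0.0, 109.5]
contact_force: [0.4, -0.0, -2.0]
opening: 0.239
```

```bash
python3 clipm.py
```

```text
TCP s,t -59.39433855670025 0.7049311015374121 z 137.89840595925284 yawrel 0.03292193876826843 F s,t,z 0.3526776216386309 -0.14122622666972093 -1.9715268232657155 t 15.025
```

```bash
python3 -m creep '[[0,0,0,0,0.0005,0.0003,-1],[0,0,0,0,0.0005,0,-1],[0,0,0,0,0,0,-1]]'; python3 -m creep '[[0,0,0,0,0.0005,0,-1],[0,0,0,0,0,0,-1]]'
```

```text
time_s: 15.6
tool_pos: [0.5278, 0.1775, 0.1376]
orientation: [180.0, 0.0, 109.5]
contact_force: [-0.4, 0.1, -1.6]
opening: 0.242
time_s: 15.85
tool_pos: [0.528, 0.1775, 0.1375]
orientation: [-180.0, 0.0, 109.5]
contact_force: [-1.9, 0.1, -2.0]
opening: 0.245
```

```bash
python3 -m creep '[[0,0,0,0,0.0005,0,-1],[0,0,0,0,0,0,-1]]'; python3 -m creep '[[0,0,0,0,0.0005,0,-1],[0,0,0,0,0,0,-1]]'
```

```text
time_s: 16.1
tool_pos: [0.5282, 0.1775, 0.1374]
orientation: [-179.9, 0.0, 109.5]
contact_force: [-3.4, -0.1, -1.0]
opening: 0.245
time_s: 16.35
tool_pos: [0.5284, 0.1775, 0.1372]
orientation: [-179.9, 0.0, 109.5]
contact_force: [-4.6, -1.3, -1.1]
opening: 0.245
```

```bash
python3 -m creep '[[0,0,0,0,0.0005,0,-1],[0,0,0,0,0.0004,0,-1],[0,0,0,0,0,0,-1]]'; python3 -m creep '[[0,0,0,0,0.0003,0,-1],[0,0,0,0,0,0,-1]]'
```

```text
time_s: 16.73
tool_pos: [0.5286, 0.1775, 0.137]
orientation: [-179.8, 0.0, 109.5]
contact_force: [-7.2, -1.2, -1.3]
opening: 0.243
time_s: 16.98
tool_pos: [0.5287, 0.1775, 0.1369]
orientation: [-179.8, 0.0, 109.5]
contact_force: [-7.2, -1.2, -0.6]
opening: 0.242
```

```bash
python3 -m creep '[[0,0,0,0,0.0005,0,-1],[0,0,0,0,0.0003,0,-1],[0,0,0,0,0,0,-1]]'; python3 -c "
from h import *
for _ in range(6): print(r.sense()['contact_force'])"
```

```text
time_s: 17.35
tool_pos: [0.5289, 0.1775, 0.1368]
orientation: [-179.7, 0.0, 109.5]
contact_force: [-10.1, -1.4, 1.9]
opening: 0.25
[-10.13266758  -1.43338289   1.88427047]
[-10.13266758  -1.43338289   1.88427047]
[-10.13266758  -1.43338289   1.88427047]
[-10.13266758  -1.43338289   1.88427047]
[-10.13266758  -1.43338289   1.88427047]
[-10.13266758  -1.43338289   1.88427047]
```

```bash
python3 -m creep '[[0,0,0,0,0,0,-1],[0,0,0,0,0,0,-1]]'; python3 -m creep '[[0,0,0,0,0,0,-1],[0,0,0,0,0,0,-1],[0,0,0,0,0,0,-1]]'; python3 clipm.py
```

```text
time_s: 17.6
tool_pos: [0.5289, 0.1774, 0.1368]
orientation: [-179.7, 0.0, 109.5]
contact_force: [-10.5, -1.8, 0.1]
opening: 0.246
time_s: 17.98
tool_pos: [0.5289, 0.1775, 0.1368]
orientation: [-179.7, 0.0, 109.5]
contact_force: [-10.6, -1.9, 1.7]
opening: 0.246
TCP s,t -57.39421681148735 0.35009744934230863 z 136.80419269585607 yawrel -0.0032518360379611977 F s,t,z -10.589861974142432 1.7131302054367445 1.6540410907880378 t 17.975
side 0.51 pin [580.9 200.6] 57 rect [36.7 20.7] 63.5 s-range [-20.5   8.2] t-range [-14.8  12. ]
```

```bash
python3 -m creep '[[0,0,0,0,-0.003,0,-1],[0,0,0,0,-0.007,0,-1],[0,0,0,0,-0.015,0,-1],[0,0,0,0,-0.02,0,-1],[0,0,0,0,0,-0.04,-1],[0,0,0,0,0,-0.06,-1],[0,0,0,0,0,0,-1]]'; python3 clipm.py; python3 look.py side s4.png
python3 - <<'E'
import cv2
p=cv2.imread('pics/s4.png'); a=cv2.resize(p[245:305,270:370],None,fx=6,fy=6,interpolation=3)
cv2.imwrite('pics/s4c.png',a)
E
```

```text
time_s: 19.05
tool_pos: [0.4902, 0.1648, 0.2427]
orientation: [179.4, -0.1, 109.6]
contact_force: [-0.4, -0.1, -3.0]
opening: 0.246
TCP s,t -98.05874823872587 1.2771425618236714 z 242.72784368086525 yawrel 0.090957985746428 F s,t,z -0.42115268593403987 0.04431094719299753 -3.042872713391169 t 19.05
19.25 [0.4876 0.1631 0.2365] [-179.9082    0.0064  109.5205] [  40.3769    8.7236  -24.8134   -0.032   -56.5511 -110.8388]
```

View pics/s4c.png

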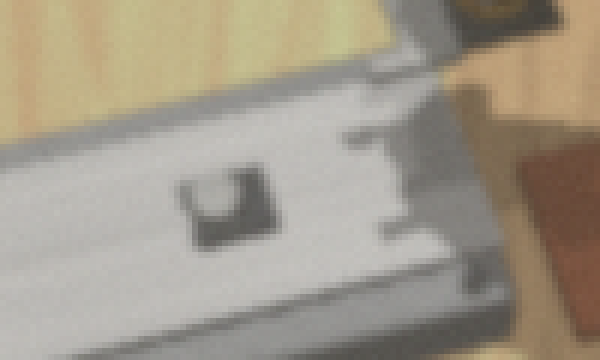

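The clip sits around the pin with the head centred over it. One exact check with the wrist camera on the way back.

```bash
python3 -m creep '[[0,0,0,0,0.046,-0.022,-1],[0,0,0,0,0.048,0,-1],[0,0,0,0,0.046,0,-1],[0,0,0,0,0,0,-1],[0,0,0,0,0,0,-1]]'; python3 look.py wrist w4.png clip pin; python3 - <<'E'
from h import *
np.set_printoptions(precision=1,suppress=True)
z=np.load('pics/w4.png.npz'); P,p=z['P']*1000,z['p']; dd=np.hypot(P[...,0]-583.1,P[...,1]-196.3)
h=(dd<18)&(P[...,2]>54)&(P[...,2]<64); print(cv2.minEnclosingCircle(P[h][:,:2].astype(np.float32)))
m=((P[...,2]>45.8)&(P[...,2]<53)&(dd<32)&(p.max(2)<100))
m=cv2.morphologyEx(m.astype(np.uint8),cv2.MORPH_OPEN,np.ones((2,2)))>0; q=P[m|h][:,:2]; print(m.sum(),cv2.minAreaRect(q.astype(np.float32)))
ax=np.array([np.cos(np.radians(19.5)),np.sin(np.radians(19.5))]); e=P[m][:,:2]-[583.1,196.3]; print(np.percentile(e@ax,[1,99]),np.percentile(e@[-ax[1],ax[0]],[1,99]))
cv2.imwrite('pics/w4c.png',cv2.resize(p[110:230,250:400,::-1],None,fx=5,fy=5,interpolation=3))
E
```

```text
time_s: 19.92
tool_pos: [0.6199, 0.21, 0.2575]
orientation: [-179.8, 0.0, 109.5]
contact_force: [-1.0, -0.1, -3.1]
opening: 0.243
19.925 [0.6199 0.21   0.2575] [-179.7927    0.0391  109.5081] [  35.7432   20.4987   -5.6183   -0.0227  -64.093  -106.2252]
mark clip 0.83 [135.7, 200.4] [0.6899 0.032  0.044 ]
mark clip 0.72 [466.1, 17.3] [0.4254 0.2788 0.044 ]
mark clip 0.6 [136.6, 126.5] [0.6136 0.0221 0.044 ]
cut clip 0.76 [113.9, 173.6, 167.9, 221.2] [0.0007 0.0061 0.0075]
cut clip 0.73 [432.8, 0.0, 494.8, 51.7] [-0.0005  0.0061  0.0076]
cut clip 0.71 [301.3, 136.9, 329.4, 169.4] [0.0467 0.0481 0.0494]
mark pin 0.58 [314.1, 159.0] [0.5856 0.1951 0.044 ]
((583.1434936523438, 196.388916015625), 9.946261405944824)
543 ((568.4935302734375, 192.31393432617188), (55.182559967041016, 27.760757446289062), 19.534912109375)
[-20.   12.3] [-12.7  14.8]
```

View pics/w4c.png

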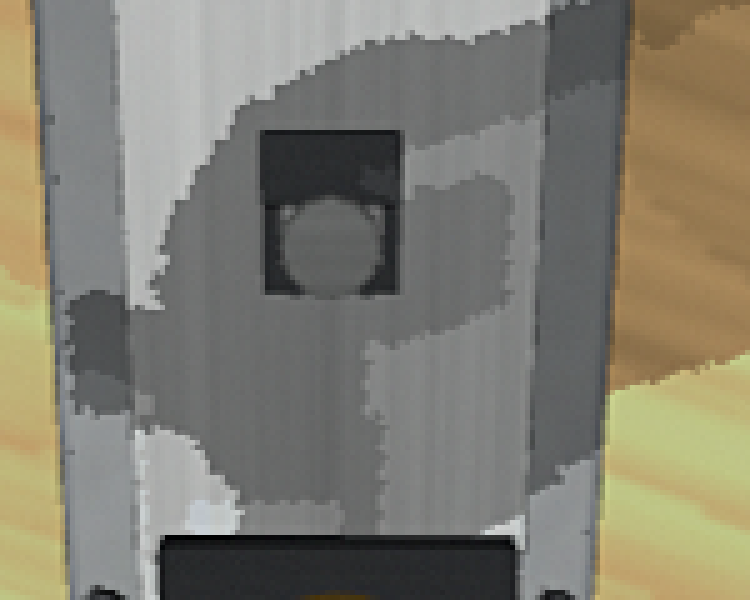

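```bash
python3 - <<'E'
from h import *
z=np.load('pics/w4.png.npz'); i=vision.camera_info('wrist'); i=dict(i,extrinsics=z['E'])
p=z['p']; ax=np.array([np.cos(np.radians(19.5)),np.sin(np.radians(19.5))]); nx=np.array([-ax[1],ax[0]])
m=(p.max(2)<70); m[:134]=0;m[172:]=0;m[:,:298]=0;m[:,334:]=0
v,u=np.nonzero(m); q=np.array([onplane(i,a,b,.0481)[:2]*1000 for a,b in zip(u,v)])-[583.1,196.35]
print(len(q),q@ax@np.zeros(0) if 0 else '',np.percentile(q@ax,[0,1,99,100]),np.percentile(q@nx,[0,1,99,100]))
E
```

```text
566  [-20.94883045 -20.94345003  10.3055031   10.31154796] [-13.82819402 -13.74067726  12.85440744  12.9350273 ]
```

Clip measured home: origin about +0.5 mm along the push and −0.5 mm across from the pin axis. Now taking the fork back to the mat.

```bash
python3 -m creep '[[0,0,8.6,0,0,0,-1],[0,0,8.6,0,0,0,-1],[0,0,8.6,0,0,0,-1],[0,0,8.5,0,0,0,-1],[0,0,0,-0.056,0.0164,0,-1],[0,0,0,-0.056,0.0164,0,-1],[0,0,0,-0.056,0.0164,0,-1],[0,0,0,-0.056,0.0164,0,-1]]'; python3 -m creep '[[0,0,0,-0.056,0.0164,0,-1],[0,0,0,-0.056,0.0164,0,-1],[0,0,0,0,0,0.03,-1],[0,0,0,0,0,0.05,-1],[0,0,0,0,0,0.05,-1],[0,0,0,0,0,0.02,-1],[0,0,0,0,0,0,-1],[0,0,0,0,0,0,-1]]'
```

```text
time_s: 21.12
tool_pos: [0.6263, -0.0245, 0.2605]
orientation: [179.9, -0.0, 75.3]
contact_force: [0.1, -0.2, -3.0]
opening: 0.248
time_s: 22.12
tool_pos: [0.6308, -0.1395, 0.1113]
orientation: [179.9, -0.0, 75.3]
contact_force: [0.7, -0.0, -1.8]
opening: 0.241
```

```bash
python3 -m creep '[[0,0,0,0,-0.0012,0.006,-1],[0,0,0,0,0,0.005,-1],[0,0,0,0,0,0,-1]]'; python3 -m creep '[[0,0,0,0,0,0.0015,-1],[0,0,0,0,0,0.001,-1],[0,0,0,0,0,0,-1]]'
```

```text
time_s: 22.5
tool_pos: [0.6286, -0.1393, 0.0984]
orientation: [-180.0, 0.0, 75.2]
contact_force: [0.0, 0.4, -1.4]
opening: 0.244
time_s: 22.88
tool_pos: [0.629, -0.1393, 0.0965]
orientation: [180.0, 0.0, 75.2]
contact_force: [-2.1, 0.2, 2.7]
opening: 0.245
```

```bash
python3 -m creep '[[0,0,0,0,0,0,0],[0,0,0,0,0,0,0],[0,0,0,0,0,0,0.5],[0,0,0,0,0,0,0.5],[0,0,0,0,0,0,0.5],[0,0,0,0,0,0,0.5],[0,0,0,0,0,0,0.5]]'; python3 -m creep '[[0,0,0,0,0,-0.01,0.5],[0,0,0,0,0,-0.04,0.5],[0,0,0,0,0,-0.05,0.5],[0,0,0,0,0,-0.055,0.5],[0,0,0,0,0,0,0.5],[0,0,0,0,0,0,0.5]]'; python3 look.py wrist w5.png fork mat
python3 - <<'E'
from h import *
z=np.load('pics/w5.png.npz'); P=z['P']; X=P[...,2].astype(np.float32)
dd=np.hypot(P[...,0]-.628,P[...,1]+.139)
W=P[...,:2]*1000
for n,a,b in(('handle',.068,.082),('blade',.0075,.012)):
    m=(dd<.07)&(X>a)&(X<b); m=cv2.morphologyEx(m.astype(np.uint8),cv2.MORPH_OPEN,np.ones((2,2)))>0; print(n,cv2.minAreaRect(W[m].astype(np.float32)),np.median(X[m]))
m=(cv2.blur(cv2.medianBlur(X,5),(3,3))>.001)&(dd<.115)&(X<.009)
n,l,s,_=cv2.connectedComponentsWithStats(m.astype(np.uint8)); k=1+np.argmax(s[1:,4]); print('mat',cv2.minAreaRect(W[l==k].astype(np.float32)))
E
```

```text
time_s: 23.75
tool_pos: [0.6289, -0.1393, 0.0961]
orientation: [180.0, 0.0, 75.2]
contact_force: [-0.6, 0.8, -0.8]
opening: 0.751
time_s: 24.5
tool_pos: [0.6286, -0.1392, 0.2516]
orientation: [180.0, -0.0, 75.2]
contact_force: [-0.0, -0.4, -1.4]
opening: 0.75
24.5 [ 0.6286 -0.1392  0.2516] [179.9581  -0.0394  75.2215] [   4.8334   19.6757   -7.6561   -0.0259  -62.6155 -109.6   ]
mark fork 0.8 [317.3, 187.2] [ 0.6305 -0.1389  0.004 ]
cut fork 0.79 [278.5, 2.7, 348.3, 32.5] [0.0031 0.0051 0.0065]
cut fork 0.64 [296.3, 169.8, 338.3, 229.2] [0.008  0.0101 0.0757]
cut mat 0.87 [260.7, 115.6, 369.0, 245.8] [0.002  0.0032 0.0044]
handle ((641.266357421875, -138.99642944335938), (24.87641716003418, 48.006141662597656), 75.01405334472656) 0.07501578
blade ((616.0795288085938, -134.2349853515625), (50.40607452392578, 138.36085510253906), 75.78328704833984) 0.009130226
mat ((627.0616455078125, -139.7246856689453), (121.49810791015625, 149.92910766601562), 75.7865982055664)
```

View pics/w5.png

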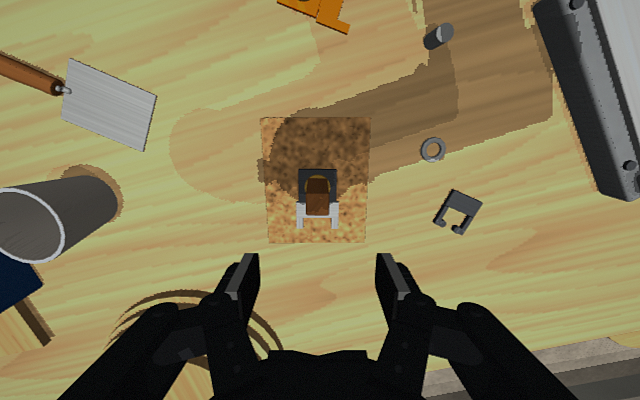

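```bash
python3 - <<'E'
from h import *
z=np.load('pics/w5.png.npz'); P=z['P']; X=P[...,2]; W=P[...,:2]*1000
for n,a,b in(('handle',.068,.082),('all',.0075,.012)):
    m=np.zeros(X.shape,bool); m[160:235,288:348]=1; m&=(X>a)&(X<b); print(n,cv2.minAreaRect(W[m].astype(np.float32)),X[m].std())
E
```

```text
handle ((627.9666137695312, -138.17880249023438), (21.579870223999023, 22.204898834228516), 75.51162719726562) 0.0013463996375696018
all ((643.7568359375, -142.531494140625), (50.04574966430664, 72.42570495605469), 75.10162353515625) 0.0007244872821563305
```

The fork stands flat, about 1.5 mm from the mat's centre. The gripper is clear of everything, so I'm handing in.

```bash
python3 -c "
from plant import workorder; print(workorder.job_done())"
```

```text
the job is handed in; nothing more can be done
None
```

The clip is snapped home on the pivot pin and the fork is standing flat back on its mat. I handed the job in at about 24.5 s of the 72 s allowed.

**What I did:** I took the grey-bladed fork off the mat and squared the clip up to the pin. I then pushed it through the groove's resistance, which read about 7.5 N and then fell as the clip jumped home. I pressed it against the stop at 10 to 10.6 N for about 0.6 s. The highest force I read was about 10.8 N, though forces were only read at the end of each move.

**Last checks:**
- **Clip:** its origin measures about 0.5 mm from the pin axis along the push and 0.5 mm across it. The wrist and side pictures both show it around the pin.
- **Fork:** it stands flat and released, about 1.5 mm from the mat's centre by the wrist depth fit.
- **Other objects:** I touched nothing else. The last picture shows the washer, the spare pin and the look-alikes in its view lying as before. I did not compare the positions of every bystander.

**Readings that disagreed:**
- The side camera put the pin up to 4 mm from where the wrist camera did. Its depth reading catches the side of the pin head, so I used the wrist value.
- My first depth fit of the clip once home read about 2 mm beyond the pin axis. A cleaner colour-edge fit of the same picture gave the 0.5 mm above.
- My first fit of the fork on the mat was spoilt by stray depth pixels, so I repeated it on a cropped area.

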